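# Switch off the kiln and hold its cam-lifted door fully open

### The job

The enamel is fired and I am ready with the fork: first turn the kiln's regulator knob on the control box so that its pointer stands on the off mark, the long broad bar of the dial, while the door is still shut. Then take the grip of the cam lever on the side of the kiln, swing it up until the cam holds the door at its highest point, and keep holding the grip there: finish still holding it, because the door falls shut if you let go. Raise the door only by this lever, and do not disturb the other things on the bench.

Things in the scene. Friction and masses are not known exactly. Their poses are not given: they have to be found in the camera images.
- kiln: Grey steel enamelling kiln fixed to the bench, case 240 mm deep (its x), 220 wide (its y), 240 high; origin under the centre of the case. Sliding door on its -x face, towards the robot; cam lever outside its -y face, the arm (10 mm thick) in the plane y = -137 mm. On each side a steel eccentric disc 84 mm across; the door frame's flat side arms rest on the two discs.
- cam_shaft (a point): Point on the axis of the cam shaft, level sideways with the middle of the lever's grip: at (-20, -190, 150) mm in the kiln's frame, axes as the kiln's. The shaft runs along the kiln's y. The grip's axis keeps 140 mm from it: at lever angle q the grip is at 140 mm x (-cos(q - 0.429), sin(q - 0.429)) from it in the kiln's x and z.
- cam_lever (a joint): Lever angle, rad, 0 to 2.5. At 0 (start, door shut) it points to the kiln's -x and 0.429 rad (25 degrees) below level; growing values swing it up. Highest lift is at 2.0, lever straight up; beyond it the door sinks again. A return spring and the weights (3 to 7 N at the grip) swing it back down and shut the door when let go.
- lever_grip: Black round grip at the lever's end, along the kiln's y, 24 mm in diameter, 90 long, free to spin on its spindle, sticking out from the lever arm away from the kiln; origin at its middle, 55 mm from the arm's middle plane. Can be pinched from above, fingers closing along the kiln's x. 92 mm above the bench at the start, 290 mm at highest lift.
- kiln_door (a joint): Height of the sliding kiln door, m: 0 shut, 0.045 at the cam's highest lift. It is raised only by the eccentrics under its side arms.
- control_box: Dark steel control box of the kiln, fixed to the bench, 170 (its x) x 120 x 75 mm high; origin under its centre. On its top a round dial plate 100 mm across with ten thin ticks and one long broad dark bar, the off mark, on the side of the box's +x. The regulator knob is at the dial's centre.
- regulator_grip (a point): Point on the knob's vertical axis at the height to grip: (22, 0, 107) mm in the control box's frame, axes as the box's. Knob: round skirt 52 mm in diameter, its top 84 mm above the bench, and on it an upright bar grip 46 mm long, 14 thick, top 114 mm above the bench; the white line on one half of the bar is the pointer.
- regulator (a joint): Angle of the regulator knob, rad: 0 when the pointer is on the off mark (pointing along the control box's +x), growing clockwise seen from above, so the pointer's heading is the box's heading minus this value. It turns endlessly without stops and stays where it is left (stiff: 0.04 N m).
- trivet: Bystander: three-armed steel firing stand, 66 mm across, 23 mm high; origin under its centre
- dish: Bystander: small white ceramic dish, 60 mm across, 20 mm high; origin under its centre
- pliers: Bystander: pliers with dark handles lying flat, 165 mm long, 12 mm high, jaws towards its +x; origin near mid-length, on the bench
- jar1: Bystander: small glass jar with metal cap and paper label, 48 mm across, 65 mm high; origin under its centre
- jar2: Bystander: a second jar, the same as jar1
- copper_bowl: Bystander: open copper bowl, 100 mm across, 35 mm high; origin under its centre
- brick: Bystander: loose piece of pale firebrick, 114 x 100 x 64 mm high; origin under its centre

How it is judged:
By the outcome, as a careful person would: the job done as asked, in the order asked, and still so for the second after the job is handed in, while the arm keeps its last pose, push and grip.
It also fails if it takes over 54 s, if anything falls off the work surface, if the arm or the gripper's body presses on something with over 40 N, if the wrist force passes 120 N, or if a joint passes its speed limit or range.

### The arm

A 6-joint arm with a two-finger parallel gripper is mounted at the origin on the work surface. World frame = base frame: x ahead of the robot, y to its left, z up, the work surface at z = 0. Lengths are in mm, angles in rad, forces in N, time in s.
With the tool pointing down it reaches from about 350 to 775 mm from the base axis. Payload 7.3 kg.
Tool frame: the origin (TCP) lies midway between the tips of the shut fingers; the grasp point (between the pads) lies 19 mm behind it; x points along the fingers, y is the direction in which the jaws open and shut, and the axes are right-handed (so a half turn about x gives the same grasp; the last joint's range is limited). The gripper opens to 92 mm and grips with 3 to 60 N. Pads are 19 mm wide; open, the fingers measure 130 mm over their backs; the gripper's body (75 mm by 190 mm) begins 47 mm behind the grasp point.
Start: joints at [0.962, 0.342, 1.524, -0, 1.275, -0.146], TCP at [234.378, 469.8, 226.741] pointing down, gripper open.
Joint ranges: [-2.53, 2.53], [-0.77, 2.02], [0.04, 2.7], [-1, 4.14], [0.28, 2.66], [-3.11, 3.11]. Speed limits (rad/s): [2.57, 2.57, 3.14, 3.14, 3.14, 3.14].

### API

Orientations are given as [roll, pitch, yaw] about the fixed x, y, z axes, in that order (R = Rz(yaw) Ry(pitch) Rx(roll)).
In Python, from plant import bot gives the robot as it stands. The module is installed in compiled form; this text tells all that it offers.
- The arm moves only by the shell command python3 -m handwheel 'ROWS' [OPENING]. ROWS is JSON, a list that holds one entry, the list of rows, each a list of 4 numbers: the shift along the tool's x, y, z in cm, then the turn about the tool's x in rad. A call has 1 to 8 rows; each row shifts and turns the commanded pose from where the row before left it, along the tool's axes as they then stand; what a row does not reach is not made up. A row lasts 1/12 s, in which the tool goes at most 41.7 mm and 7.16 degrees, less where a joint would pass 70% of its speed; a pose out of reach is approached as far as the arm can. A call is refused whole if a number of a shift passes 4.17 or a number of a turn 0.125, either way. A call with a gripper value outside its range is refused whole. OPENING is the opening, from 0 (shut) to 1 (fully open), set as the call begins (- or left out, the last holds). The fingers move at their own pace and stop on an object; the grip force is fixed at half the most. Time passes only in rows, so rows that do not move let the fingers close. It gives the time, the measured TCP pose, the force and the opening at its end, in the units of the state.
- bot.get_obs(): the state, without advancing time (a new reading comes with each control period).
- bot.capture(name): name is "scene" or "top"; returns (picture, depth): 384x512x3 uint8, red, green, blue; 384x512 float32, mm along the optical axis (not along the pixel's ray), 0 where there is no reading.
- bot.camera_model(name): a dict with "fx", "fy", "cx", "cy" (pixels), "position" and "rotation" of the camera in the world. Camera axes: x right, y down, z forward; pixel columns grow to the right and rows downward; lengths in mm; the calibration is good to about 2 mm. A picture is of the moment at which its call begins. camera_model takes no time and is no camera call.
- bot.close_job(): hands the job in, once; it reports no verdict.
Trained networks look in the newest picture that a camera, given by its name, has taken for a name from the list of things; names that differ only in an ending like _2 or _b are one class to them, and where a whole thing is asked for, a point or a joint stands for the part that bears it (a point fixed in the world has none). Each returns a list of dicts, best first, with "conf" (0 to 1); they miss things now and then, are a little off and sometimes report something else, mostly with a low value. They report only what shows in the picture. A call takes as long as a camera call.
- bot.find_in(camera, label): "bbox" ([left, top, width, height] in pixels, round what is visible of it).
- bot.spot_point(camera, label): "point" ([column, row] in pixels: a listed point, or the origin of a listed thing).
The state is a dict: "time": time; "joint_positions": joint angles; "dq": joint speeds; "tau": joint torques, N m; "tool_pos": TCP position; "tcp_rot": TCP orientation; "contact_force": force on the tool from outside, world axes, zero at the start; "moment": the same for the moment, N m; "grip_width": finger opening in mm.
Only numpy, scipy, OpenCV 4.12 (cv2) and the standard library are available. Lean on these libraries where they do the work, as an engineer would, in place of code of your own. Each camera call takes 0.05 s, during which the arm holds its last target.

## Working session

There is one attempt and no reset: what is moved stays moved. The work goes in short steps, Python scripts to look and compute and a shell command to move; the robot and the scene stay as the last step left them, time stands still between calls to the robot, and variables do not carry over. Pictures are saved under pics/ and viewed, and the job is handed in when it is done.

```bash
mkdir -p pics; python3 - <<'E'
from plant import bot
import cv2
print(bot.get_obs())
for n in("scene","top"):
    p,d=bot.capture(n); cv2.imwrite(f"pics/{n}0.png",p[:,:,::-1]); print(n,bot.camera_model(n))
    for l in("kiln","cam_shaft","lever_grip","control_box","regulator_grip"):
        print(l,bot.spot_point(n,l)[:2],bot.find_in(n,l)[:1])
print(bot.get_obs()["time"])
E
```

```text
{'time': 0.0, 'joint_positions': array([ 9.61977710e-01,  3.42757533e-01,  1.52499486e+00, -8.99567839e-06,
        1.27538874e+00, -1.45992173e-01]), 'dq': array([-7.60110237e-05, -1.96928492e-03, -9.07741467e-04,  6.67017648e-06,
       -6.38862196e-04,  4.98036654e-04]), 'tau': array([-6.54403120e-04, -4.31235301e+01, -2.44223017e+01,  7.17294146e-02,
        5.59763610e-02, -1.77507209e-04]), 'tool_pos': array([234.15238665, 469.45047661, 226.03462551]), 'tcp_rot': array([-1.71123344,  1.56924783, -2.17405726]), 'contact_force': array([-0.14113465, -0.69178127, -1.03276147]), 'moment': array([ 0.07142513, -0.01550662,  0.03981264]), 'grip_width': 91.86081292005153}
scene {'fx': 361.9255334451828, 'fy': 361.9255334451828, 'cx': 258.4103917585339, 'cy': 189.11777558046415, 'position': array([ 739.18978606, -672.14204645,  978.76307699]), 'rotation': array([-2.4839999 , -0.01379448,  0.28824915])}
kiln [{'point': [297.8, 167.2], 'conf': 0.92}, {'point': [226.2, 248.5], 'conf': 0.31}] [{'bbox': [247.1, 91.5, 98.9, 117.8], 'conf': 0.88}]
cam_shaft [{'point': [291.0, 181.1], 'conf': 0.
[... 529 characters left out ...]
203741093992, 'cy': 183.05704004939278, 'position': array([ 194.56463572,  -14.79157227, 1802.92747244]), 'rotation': array([-2.94441172, -0.01951089, -1.56215493])}
kiln [] [{'bbox': [157.8, 110.3, 115.2, 85.1], 'conf': 0.89}]
cam_shaft [{'point': [250.6, 149.3], 'conf': 0.79}] [{'bbox': [156.8, 104.4, 117.8, 90.4], 'conf': 0.86}]
lever_grip [{'point': [257.0, 183.8], 'conf': 0.46}] [{'bbox': [245.7, 181.0, 24.8, 7.9], 'conf': 0.52}]
control_box [{'point': [320.6, 195.2], 'conf': 0.94}] [{'bbox': [300.8, 165.7, 37.2, 51.8], 'conf': 0.55}]
regulator_grip [{'point': [319.3, 184.4], 'conf': 0.97}, {'point': [256.0, 183.7], 'conf': 0.63}] [{'bbox': [298.7, 167.3, 39.2, 48.8], 'conf': 0.87}]
1.1
```

```bash
python3 - <<'E'
import cv2,numpy as np
s=cv2.imread("pics/scene0.png");t=cv2.imread("pics/top0.png")
cv2.imwrite("pics/s1.png",cv2.resize(s[70:340,140:400],None,fx=2.2,fy=2.2,interpolation=2))
cv2.imwrite("pics/t1.png",cv2.resize(t[90:250,140:380],None,fx=3.3,fy=3.3,interpolation=2))
E
```

```text
(no output)
```

View pics/s1.png

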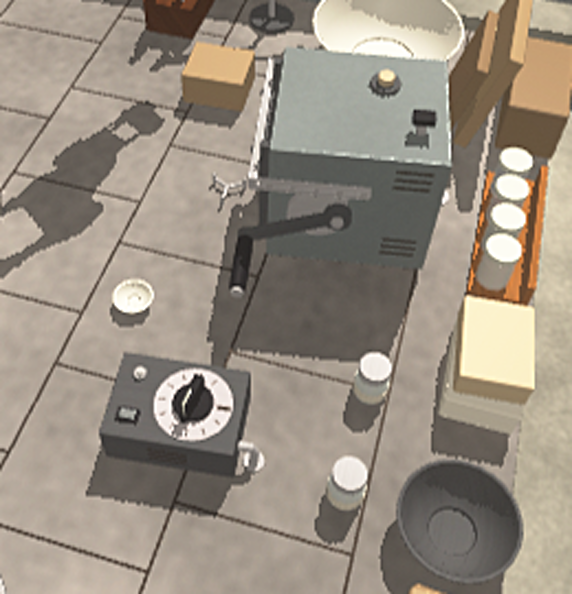

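View pics/t1.png

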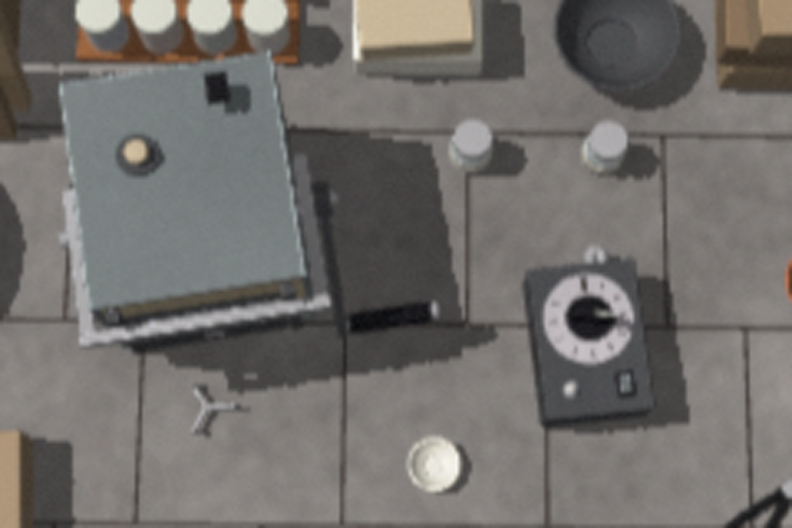

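View pics/scene0.png

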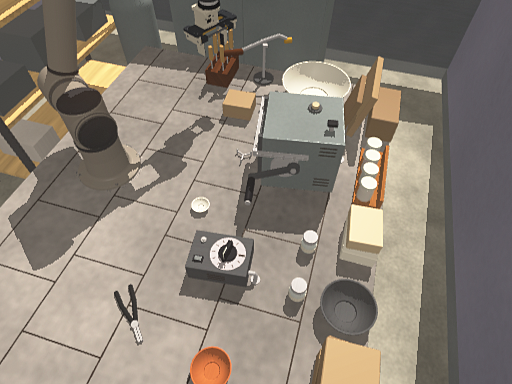

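View pics/top0.png

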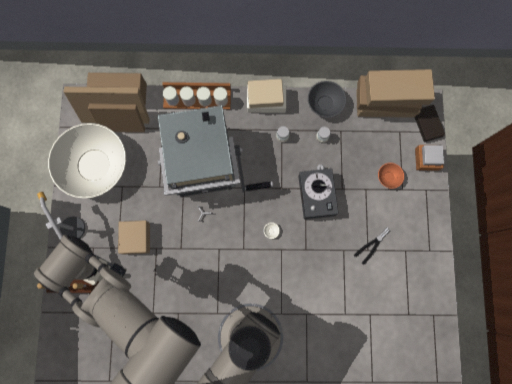

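The top view (full picture) shows the box at about (319,193), with the off bar pointing up (+x) at (317,176) and the knob's white line pointing right (-y) at (326,187). The grip runs along y at about (258,185). The trivet, dish and jars are clear of both. Next I'll measure the box and kiln poses from depth.

```bash
cat > h.py <<'E'
import numpy as np,cv2
from scipy.spatial.transform import Rotation as R
from plant import bot
def cloud(n,d):
    c=bot.camera_model(n);v,u=np.mgrid[:384,:512]
    P=np.stack([(u-c['cx'])/c['fx']*d,(v-c['cy'])/c['fy']*d,d],-1)
    return P@R.from_euler('xyz',c['rotation']).as_matrix().T+c['position']
def pix2z(n,p,z):
    c=bot.camera_model(n);r=R.from_euler('xyz',c['rotation']).as_matrix()@[(p[0]-c['cx'])/c['fx'],(p[1]-c['cy'])/c['fy'],1]
    return c['position']+r*(z-c['position'][2])/r[2]
def proj(n,P):
    c=bot.camera_model(n);q=(np.atleast_2d(P)-c['position'])@R.from_euler('xyz',c['rotation']).as_matrix()
    return q[:,:2]/q[:,2:]*[c['fx'],c['fy']]+[c['cx'],c['cy']]
E
python3 - <<'E'
from h import *
for n in("top","scene"):
    p,d=bot.capture(n);np.savez(f"{n}.npz",p=p,d=d)
    W=cloud(n,d)
    ok=d>0
    # tool occluders ignored
    for name,z,cen,tol,rad in(("kiln",240,(705,210),6,220),("box",75,(590,-165),5,130)):
        m=ok&(abs(W[...,2]-z)<tol)&(np.hypot(W[...,0]-cen[0],W[...,1]-cen[1])<rad)
        q=W[m]
        if len(q)<20: print(n,name,len(q));continue
        r=cv2.minAreaRect(q[:,:2].astype(np.float32)); print(n,name,len(q),r,q[:,2].mean())
    for name,px in (("dial",(319.3,184.4)),):pass
    b=ok&(abs(W[...,2])<8); print(n,"bench z",np.median(W[b][:,2]))
print("grip top",pix2z("top",(257,183.8),92),"knob",pix2z("top",(319.3,184.4),107),pix2z("scene",(225.3,246.9),107),"box",pix2z("top",(320.6,195.2),0),pix2z("scene",(221.3,265.),0))
print("scene grip",pix2z("scene",(251.4,191),92),"shaft",pix2z("top",(250.6,149.3),150),pix2z("scene",(291,181.1),150),"kiln",pix2z("scene",(297.8,167.2),0))
E
```

```text
top kiln 3985 ((633.9608154296875, 191.4475860595703), (247.31680297851562, 220.22549438476562), 9.93142032623291) 239.43815690778385
top box 573 ((531.1134643554688, -237.97955322265625), (121.17550659179688, 119.70353698730469), 6.7955427169799805) 75.02351392404609
top bench z -0.14859403996661058
scene kiln 3682 ((641.9797973632812, 190.46609497070312), (239.64315795898438, 224.58924865722656), 9.801087379455566) 238.8555702634849
scene box 1107 ((533.8252563476562, -240.92970275878906), (128.3943634033203, 120.5454330444336), 6.675747394561768) 74.35975095801481
scene bench z -1.2750546457501741
grip top [533.64760026 -18.21747317  92.        ] knob [ 531.27287066 -240.59991917  107.        ] [ 529.84799198 -238.98262706  107.        ] box [ 510.97230645 -259.20838754    0.        ] [ 513.1205155  -245.57971789    0.        ]
scene grip [537.65595101 -25.44070649  92.        ] shaft [645.69112531   5.87333956 150.        ] [651.54803441   1.71556935 150.        ] kiln [644.2013727  193.47292551   0.        ]
```

```bash
python3 - <<'E'
from h import *
for n in("top","scene"):
    f=np.load(n+".npz");p=f["p"].astype(int);d=f["d"];W=cloud(n,d);x,y,z=W[...,0],W[...,1],W[...,2];ok=d>0
    m=ok&(abs(z-75)<5)&(np.hypot(x-505,y+243)<125)
    r=cv2.minAreaRect(W[m][:,:2].astype(np.float32));print(n,"box",r,m.sum())
    m=ok&(abs(z-240)<4)&(np.hypot(x-642,y-190)<190); q=W[m]
    r=cv2.minAreaRect(q[:,:2].astype(np.float32));print(n,"kiln",r,m.sum(), cv2.boxPoints(r).round().tolist())
    # knob bar
    m=ok&(z>95)&(z<120)&(np.hypot(x-531,y+240)<35);q=W[m][:,:2]
    r=cv2.minAreaRect(q.astype(np.float32));print(n,"bar",m.sum(),r,q.mean(0))
    # pointer: white pixels at height>95
    wm=m&(p.min(-1)>130);print("white",wm.sum(),W[wm].mean(0) if wm.any() else 0)
    # off mark: dark px on dial
    rr=np.hypot(x-531,y+240);dm=ok&(abs(z-76)<4)&(rr>30)&(rr<46)&(p.max(-1)<110);q=W[dm]
    ang=np.degrees(np.arctan2(q[:,1]+240,q[:,0]-531));print("dark ang",np.sort(ang).round(0),)
    # grip
    m=ok&(z>75)&(z<112)&(np.hypot(x-531,y+20)<65)&(p.max(-1)<80);q=W[m]
    if len(q)>5:
        a=cv2.minAreaRect(q[:,:2].astype(np.float32));print("grip",len(q),q.mean(0),q[:,2].max(),a)
E
python3 - <<'E'
import cv2
s=cv2.imread("pics/scene0.png");t=cv2.imread("pics/top0.png")
a=cv2.resize(s[225:295,180:265],(400,330),interpolation=2);b=cv2.resize(t[160:222,295:345],(320,397),interpolation=2)
import numpy as np
o=np.zeros((400,730,3),'uint8');o[:330,:400]=a;o[:397,405:725]=b;cv2.imwrite("pics/k2.png",o)
E
```

```text
top box ((507.15692138671875, -241.4339599609375), (169.85939025878906, 120.63343048095703), 7.066600322723389) 1054
top kiln ((633.9092407226562, 191.199462890625), (247.26394653320312, 219.65711975097656), 9.977584838867188) 3220 [[493.0, 278.0], [531.0, 62.0], [775.0, 104.0], [737.0, 321.0]]
top bar 56 ((529.9488525390625, -238.85012817382812), (44.020599365234375, 16.80573844909668), 85.15019989013672) [ 528.61405369 -238.14630969]
white 0 0
dark ang [-100. -100.  -99.  -95.    5.    6.    9.    9.   10.]
grip 192 [522.38375176 -12.32166091 100.58115196] 111.67848954603983 ((530.6607666015625, -12.708663940429688), (41.317466735839844, 102.08338165283203), 9.000269889831543)
scene box ((513.1849975585938, -243.57803344726562), (170.0314178466797, 121.29057312011719), 6.990004539489746) 2059
scene kiln ((641.9797973632812, 190.46609497070312), (239.64315795898438, 224.58924865722656), 9.801087379455566) 3531 [[505.0, 281.0], [543.0, 59.0], [779.0, 100.0], [741.0, 322.0]]
scene bar 111 ((535.2288208007812, -241.82806396484375), (45.3210334777832, 14.697993278503418), 83.12154388427734) [ 536.40975962 -243.66272719]
white 13 [ 532.32923192 -254.14574435  111.53117948]
dark ang [-92.   7.   8.   8.   9.  90. 103.]
grip 249 [532.69866585  -9.24671126 100.33867073] 111.85560193147421 ((533.4634399414062, -15.69552230834961), (103.828125, 54.19832992553711), 85.91094207763672)
```

View pics/k2.png

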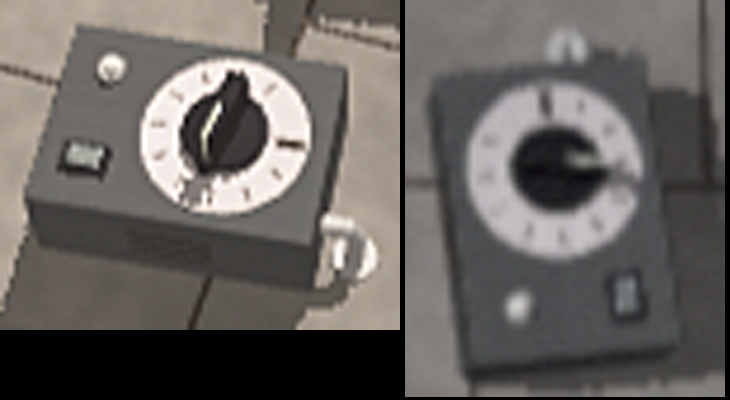

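```bash
cat >> h.py <<'E'
def st():
    o=bot.get_obs();M=R.from_euler('xyz',o['tcp_rot']).as_matrix()
    return o,M,o['tool_pos']
def to(P,yaw=None):
    "shift in tool axes cm to TCP target P; turn about tool x so jaw(y) heading = yaw deg (mod 180)"
    o,M,p=st();s=M.T@(np.array(P)-p)/10
    h=np.degrees(np.arctan2(M[1,1],M[0,1]))
    print("t%.2f tcp"%o['time'],p.round(1),"xaxis",M[:,0].round(3),"jaw hdg %.1f"%h,"q",o['joint_positions'].round(2),"F",o['contact_force'].round(1),"w%.1f"%o['grip_width'])
    print(" shift cm",s.round(2),end=" ")
    if yaw is not None:
        dd=(yaw-h+90)%180-90; print("turn rad (about tool x)",round(-np.radians(dd),3),end="")
    print()
E
python3 - <<'E'
from h import *
to([532,-240,150],-6)
o,M,p=st();print(M.round(3))
E
```

```text
t1.20 tcp [234.4 469.8 226.7] xaxis [ 0.  0. -1.] jaw hdg 63.5 q [ 0.96  0.34  1.52  0.    1.28 -0.15] F [-0.1 -0.5  0.9] w91.6
 shift cm [  7.67 -50.23  58.32] turn rad (about tool x) 1.213
[[ 0.     0.446  0.895]
 [ 0.     0.895 -0.446]
 [-1.     0.    -0.   ]]
```

```bash
python3 -m handwheel '[[[0,-2.51,2.92,0],[0,-2.51,2.92,0],[0,-2.51,2.92,0],[0,-2.51,2.92,0],[0,-2.51,2.92,0],[0,-2.51,2.92,0],[0,-2.51,2.92,0],[0,-2.51,2.92,0]]]' 1
python3 -m handwheel '[[[0,-2.51,2.92,0],[0,-2.51,2.92,0],[0,-2.51,2.92,0],[0,-2.51,2.92,0],[0,-2.51,2.92,0],[0,-2.51,2.92,0],[0,-2.51,2.92,0],[0,-2.51,2.92,0]]]'
python3 -c "
from h import *
to([532,-240,150],-6)"
```

```text
time: 1.87
tool_pos: [354.1, 184.1, 227.0]
tcp_rot: [0.795, 1.57, 0.333]
contact_force: [1.4, 0.4, -0.1]
grip_width: 91.6
time: 2.53
tool_pos: [473.5, -100.2, 226.9]
tcp_rot: [0.569, 1.57, 0.105]
contact_force: [0.8, 0.6, 0.3]
grip_width: 91.7
t2.53 tcp [ 473.5 -100.2  226.9] xaxis [ 0.001  0.    -1.   ] jaw hdg 63.5 q [-0.37  0.27  1.63  0.    1.24 -1.47] F [0.8 0.6 0.3] w91.7
 shift cm [ 7.69 -9.9  11.48] turn rad (about tool x) 1.212
```

```bash
python3 -m handwheel '[[[0,-2.47,2.87,0],[0,-2.47,2.87,0],[0,-2.47,2.87,0],[0,-2.49,2.87,0],[1,0,0,0.121],[1,0,0,0.121],[1,0,0,0.121],[1,0,0,0.121]]]'
python3 -m handwheel '[[[1,0,0,0.121],[1,0,0,0.121],[0,0,0,0.121],[0,0,0,0.121],[0,0,0,0.121],[0,0,0,0.121],[0,0,0,0]]]'
python3 -c "
from h import *
to([532,-240,90],-6)
for n in('top','scene'):
    p,d=bot.capture(n);cv2.imwrite(f'pics/{n}3.png',cv2.resize(p[170:300,150:300,::-1] if n=='scene' else p[120:250,250:400,::-1],None,fx=4,fy=4,interpolation=2))
"
```

```text
time: 3.2
tool_pos: [531.6, -238.3, 186.0]
tcp_rot: [3.133, 1.57, 2.18]
contact_force: [0.7, 0.2, -0.4]
grip_width: 91.8
time: 3.78
tool_pos: [531.7, -238.0, 166.6]
tcp_rot: [2.805, 1.571, 1.128]
contact_force: [-0.3, 0.4, -0.7]
grip_width: 91.7
t3.78 tcp [ 531.7 -238.   166.6] xaxis [ 0.  0. -1.] jaw hdg -6.1 q [-0.55  0.5   1.45  0.    1.19 -0.45] F [-0.3  0.4 -0.7] w91.7
 shift cm [7.66 0.05 0.2 ] turn rad (about tool x) -0.002
```

View pics/scene3.png

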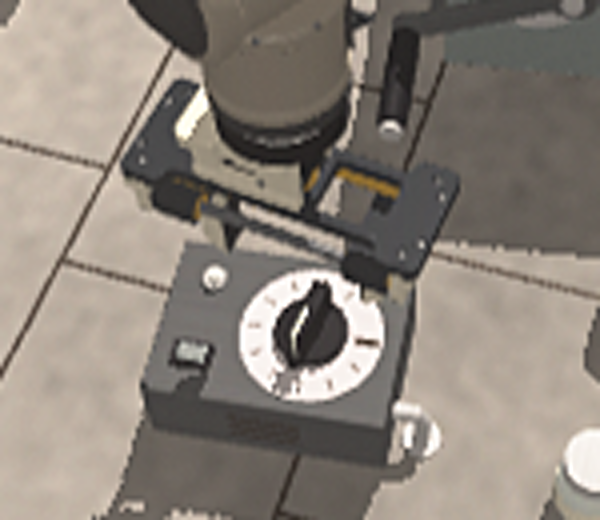

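The scene view shows the open jaws straddling the knob (about (312,335) in the crop), with the bar across the closing direction. The pose matches, so I'll descend and close.

```bash
python3 -m handwheel '[[[1.6,0,0.05,0],[1.6,0,0.05,0],[1.5,0,0.05,0],[1.5,0,0.05,0],[1.0,0,0,0],[0.46,0,0,0],[0,0,0,0]]]'
python3 -m handwheel '[[[0,0,0,0],[0,0,0,0],[0,0,0,0],[0,0,0,0],[0,0,0,0],[0,0,0,0],[0,0,0,0],[0,0,0,0]]]' 0
python3 -c "
from h import *
to([532,-240,90],97)
print(bot.get_obs()['moment'])"
```

```text
time: 4.47
tool_pos: [531.0, -239.7, 89.2]
tcp_rot: [-2.083, 1.569, 2.529]
contact_force: [0.0, 0.6, 0.3]
grip_width: 91.7
time: 5.13
tool_pos: [531.5, -239.9, 90.2]
tcp_rot: [1.982, 1.571, 0.309]
contact_force: [-0.0, -0.0, 0.2]
grip_width: 43.1
t5.13 tcp [ 531.5 -239.9   90.2] xaxis [ 0.  0. -1.] jaw hdg -5.8 q [-0.56  0.58  1.54  0.    1.02 -0.45] F [-0.  -0.   0.2] w43.1
 shift cm [0.02 0.05 0.  ] turn rad (about tool x) 1.347
[-0.10760951  0.04299536  0.0151374 ]
```

```bash
python3 -m handwheel '[[[0,0,0,0],[0,0,0,0],[0,0,0,0],[0,0,0,0],[0,0,0,0],[0,0,0,0],[0,0,0,0],[0,0,0,0]]]'
python3 -c "
from h import *
to([532,-240,90],97)
print(bot.get_obs()['moment'])"
```

```text
time: 5.8
tool_pos: [534.2, -240.1, 90.2]
tcp_rot: [1.494, 1.565, -0.179]
contact_force: [11.2, 0.7, -6.5]
grip_width: 13.5
t5.80 tcp [ 534.2 -240.1   90.2] xaxis [ 0.006 -0.001 -1.   ] jaw hdg -5.9 q [-0.55  0.58  1.53  0.    1.02 -0.45] F [11.2  0.7 -6.5] w13.5
 shift cm [ 0.02 -0.22  0.01] turn rad (about tool x) 1.346
[ 0.01501377 -1.5825808   0.00753041]
```

```bash
python3 -m handwheel '[[[0,0.3,0,0],[0,0,0,0],[0,0,0,0]]]'
python3 -c "
from h import *
to([532,-240,90],97)"
python3 -m handwheel '[[[0,0,0,-0.06],[0,0,0,-0.12],[0,0,0,-0.12],[0,0,0,-0.12],[0,0,0,-0.12],[0,0,0,-0.12],[0,0,0,-0.12]]]'
python3 -c "
from h import *
to([532,-240,90],97)
print(bot.get_obs()['moment'])"
```

```text
time: 6.05
tool_pos: [534.4, -240.1, 90.2]
tcp_rot: [-2.425, 1.57, 2.185]
contact_force: [-0.2, 0.3, 1.2]
grip_width: 13.7
t6.05 tcp [ 534.4 -240.1   90.2] xaxis [-0.  0. -1.] jaw hdg -5.8 q [-0.55  0.59  1.53  0.    1.03 -0.45] F [-0.2  0.3  1.2] w13.7
 shift cm [ 0.02 -0.24  0.01] turn rad (about tool x) 1.347
time: 6.63
tool_pos: [534.8, -240.0, 90.2]
tcp_rot: [1.241, 1.57, 0.354]
contact_force: [2.0, 1.6, 0.2]
grip_width: 13.8
t6.63 tcp [ 534.8 -240.    90.2] xaxis [ 0.001  0.    -1.   ] jaw hdg 39.2 q [-0.55  0.59  1.53  0.    1.03 -1.24] F [2.  1.6 0.2] w13.8
 shift cm [ 0.02 -0.22 -0.18] turn rad (about tool x) -1.009
[ 0.17734652 -0.25943899 -0.05467837]
```

```bash
python3 -m handwheel '[[[0,0,0,-0.12],[0,0,0,-0.12],[0,0,0,-0.12],[0,0,0,-0.12],[0,0,0,-0.12],[0,0,0,-0.12],[0,0,0,-0.12],[0,0,0,-0.12]]]'
python3 -m handwheel '[[[0,0,0,-0.05],[0,0,0,0],[0,0,0,0]]]'
python3 -c "
from h import *
to([532,-240,90],97)
print(bot.get_obs()['moment'])
p,d=bot.capture('scene');cv2.imwrite('pics/s5.png',cv2.resize(p[200:300,160:290,::-1],None,fx=6,fy=6,interpolation=2))"
```

```text
time: 7.3
tool_pos: [535.0, -239.5, 90.1]
tcp_rot: [0.571, 1.569, 0.644]
contact_force: [2.4, 3.8, -0.5]
grip_width: 14.1
time: 7.55
tool_pos: [535.0, -239.5, 90.1]
tcp_rot: [0.584, 1.569, 0.7]
contact_force: [3.5, 4.2, 1.0]
grip_width: 13.6
t7.55 tcp [ 535.  -239.5   90.1] xaxis [ 0.001  0.001 -1.   ] jaw hdg 96.6 q [-0.55  0.59  1.53  0.    1.03 -2.24] F [3.5 4.2 1. ] w13.6
 shift cm [ 0.01 -0.02 -0.31] turn rad (about tool x) -0.007
[ 0.7758753  -0.56165393 -0.01683362]
```

View pics/s5.png

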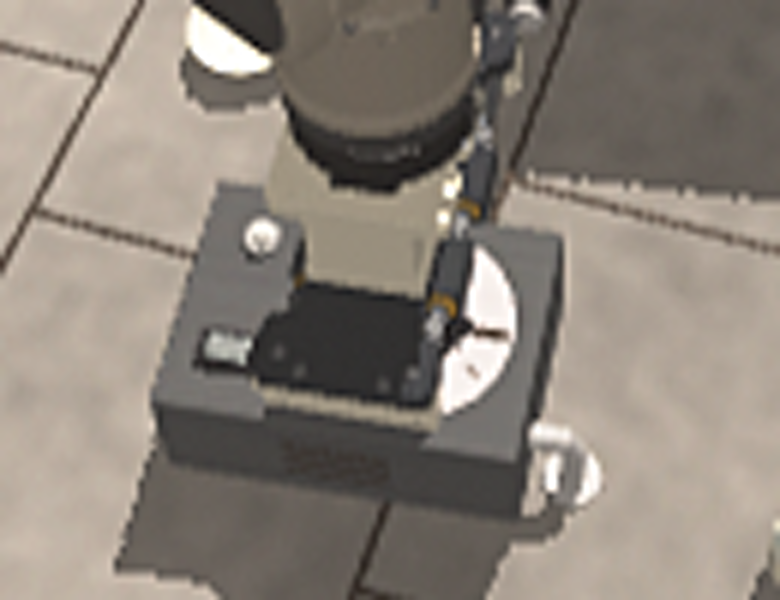

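The knob's bar now lines up with the off bar at about (487,332). I'll release, lift and check.

```bash
python3 -m handwheel '[[[0,0,0,-0.007],[0,0,0,0],[0,0,0,0],[0,0,0,0],[0,0,0,0],[0,0,0,0]]]' 0.6
python3 -m handwheel '[[[-2,0,0,0],[-3,0,0,0],[-4,0,0,0],[-4,0,0,0],[-3,0,0,0],[0,-2,3,0],[0,-2,3,0]]]' 1
python3 -c "
from h import *
to([532,-20,190],9.8)"
```

```text
time: 8.1
tool_pos: [534.3, -240.4, 90.1]
tcp_rot: [-2.181, 1.571, -2.057]
contact_force: [-0.9, 0.5, -0.9]
grip_width: 49.1
time: 8.68
tool_pos: [600.0, -273.1, 254.8]
tcp_rot: [-0.671, 1.564, -0.547]
contact_force: [-0.0, -0.8, -0.8]
grip_width: 90.9
t8.68 tcp [ 600.  -273.1  254.8] xaxis [ 0.006 -0.004 -1.   ] jaw hdg 97.1 q [-0.54  0.58  1.06 -0.    1.49 -2.24] F [-0.  -0.8 -0.8] w90.9
 shift cm [ 6.35 25.98 -3.65] turn rad (about tool x) 1.524
```

```bash
python3 - <<'E'
from h import *
S={}
for n in("scene","top"):
    p,d=bot.capture(n);S[n]=p[:,:,::-1];np.savez(n+"6.npz",p=p,d=d)
    W=cloud(n,d);x,y,z=W[...,0],W[...,1],W[...,2];ok=d>0
    m=ok&(z>95)&(z<120)&(np.hypot(x-533,y+240)<30);q=W[m][:,:2]
    if len(q)>5:
        r=cv2.minAreaRect(q.astype(np.float32));print(n,"bar",m.sum(),r)
    m=ok&(abs(z-75)<5)&(np.hypot(x-510,y+243)<125)
    r=cv2.minAreaRect(W[m][:,:2].astype(np.float32));print(n,"box",r,m.sum())
o=np.zeros((600,800,3),'uint8')
a=S["scene"][225:295,180:265];o[:396,:400]=cv2.resize(a,(400,396),interpolation=2)
b=S["top"][160:222,295:345];o[:496,410:790]=cv2.resize(b,(380,496),interpolation=2)
cv2.imwrite("pics/k6.png",o)
E
```

```text
scene box ((513.2274169921875, -243.55311584472656), (169.6757354736328, 121.86870574951172), 7.3940229415893555) 1569
top box ((513.2037353515625, -247.5515899658203), (196.7663116455078, 63.19020462036133), 33.93522262573242) 94
```

View pics/k6.png

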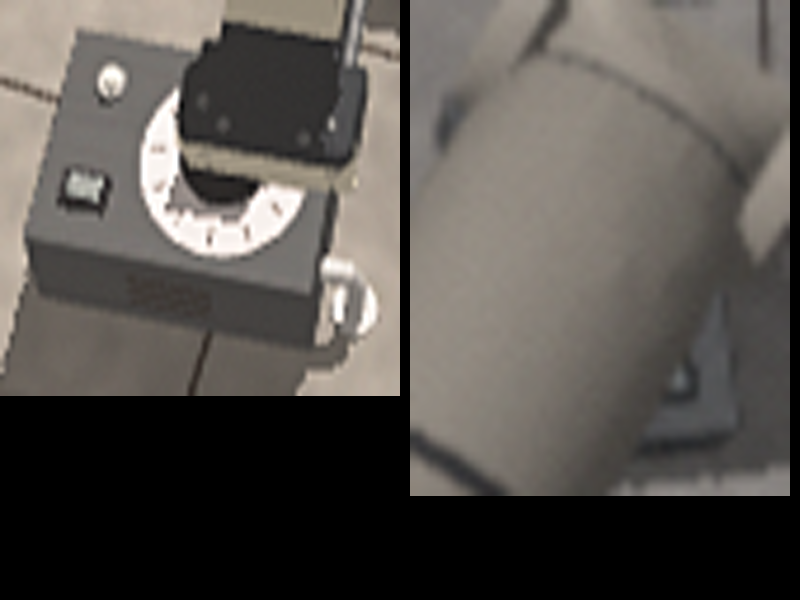

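The gripper and arm hide the knob from both cameras. I'll move towards the lever and look again from there.

```bash
python3 -m handwheel '[[[0,3.6,-1.1,0],[0,3.6,-1.1,0],[0,3.6,-1.1,0],[0,3.6,-1.1,0],[0,3.6,-1.1,0],[0,3.2,-1,0],[0,0,0,0.12],[0,0,0,0.12]]]'
python3 -m handwheel '[[[0,0,0,0.12],[0,0,0,0.12],[0,0,0,0.12],[0,0,0,0.12],[0,0,0,0.12],[0,0,0,0.12],[0,0,0,0.12],[0,0,0,0.12]]]'
python3 -m handwheel '[[[0,0,0,0.12],[0,0,0,0.12],[0,0,0,0.084],[0,0,0,0]]]'
python3 - <<'E'
from h import *
to([528,-25,150],9.8)
S={}
for n in("scene","top"):
    p,d=bot.capture(n);S[n]=p[:,:,::-1];np.savez(n+"6.npz",p=p,d=d)
    W=cloud(n,d);x,y,z=W[...,0],W[...,1],W[...,2];ok=d>0
    m=ok&(z>95)&(z<120)&(np.hypot(x-533,y+240)<30);q=W[m][:,:2]
    if len(q)>5:
        r=cv2.minAreaRect(q.astype(np.float32));print(n,"bar",m.sum(),r)
    m=ok&(abs(z-75)<5)&(np.hypot(x-510,y+243)<125)
    r=cv2.minAreaRect(W[m][:,:2].astype(np.float32));print(n,"box",r,m.sum())
o=np.zeros((600,800,3),'uint8')
a=S["scene"][225:295,180:265];o[:396,:400]=cv2.resize(a,(400,396),interpolation=2)
b=S["top"][160:222,295:345];o[:496,410:790]=cv2.resize(b,(380,496),interpolation=2)
cv2.imwrite("pics/k7.png",o)
cv2.imwrite("pics/s7.png",cv2.resize(S["scene"][100:240,190:340],None,fx=4,fy=4,interpolation=2))
E
```

```text
time: 9.45
tool_pos: [506.7, -68.2, 250.6]
tcp_rot: [0.862, 1.571, 0.743]
contact_force: [0.8, -0.6, 0.2]
grip_width: 91.7
time: 10.12
tool_pos: [507.4, -70.1, 250.0]
tcp_rot: [-2.343, 1.57, 2.858]
contact_force: [-0.5, -0.2, -0.4]
grip_width: 91.8
time: 10.45
tool_pos: [507.5, -70.1, 250.0]
tcp_rot: [-2.01, 1.57, 2.87]
contact_force: [-0.9, -0.7, -0.7]
grip_width: 91.9
t10.45 tcp [507.5 -70.1 250. ] xaxis [-0.001  0.    -1.   ] jaw hdg 9.6 q [-0.29  0.3   1.52 -0.    1.32 -0.45] F [-0.9 -0.7 -0.7] w91.9
 shift cm [10.    2.78 -4.1 ] turn rad (about tool x) -0.003
scene bar 124 ((535.8287353515625, -241.5983123779297), (44.649200439453125, 14.007292747497559), 7.612591743469238)
scene box ((513.1058959960938, -243.26947021484375), (170.17855834960938, 120.91915893554688), 6.796462059020996) 2064
top bar 55 ((528.9317016601562, -238.861083984375), (43.75201416015625, 15.661323547363281), 3.644425392150879)
top box ((507.3203125, -241.42422485351562), (169.90731811523438, 119.63414001464844), 7.0299811363220215) 1063
```

View pics/k7.png

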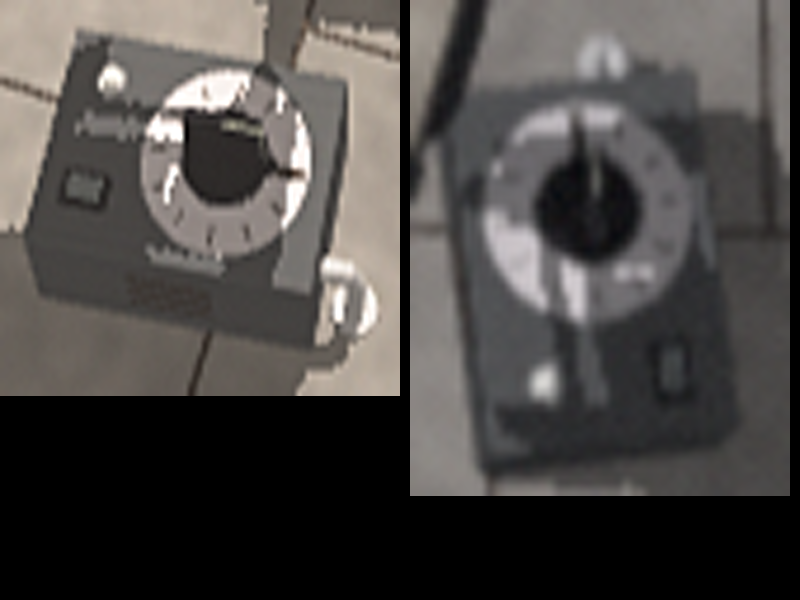

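View pics/s7.png

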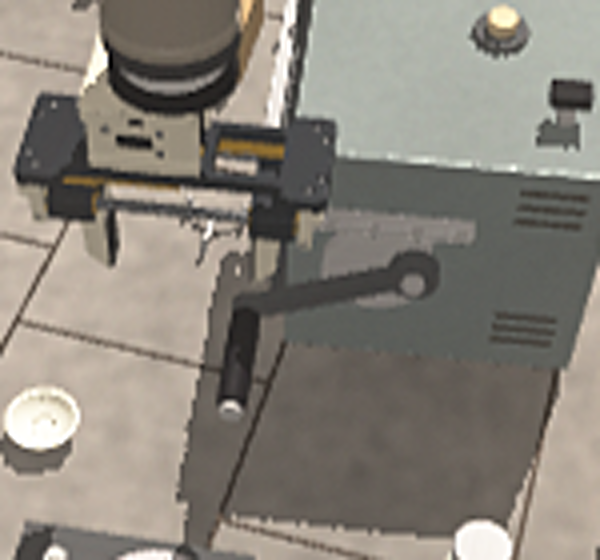

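The knob's bar now stands at 3.6 to 7.6° in the two views, against the box's heading of about 6.9°, and the white pointer is on the off-bar side. In the crop the grip runs from (245,305) to (230,408).

```bash
python3 - <<'E'
from h import *
a=[pix2z("scene",p,92) for p in((251.3,176.5),(247.5,201.5))]
b=[pix2z("top",p,95) for p in((245.5,187.6),(271,184.4))]
for q in(a,b): print(q, (q[0]+q[1])/2,np.linalg.norm(q[0]-q[1]))
# kiln model projection overlay
o={}
yaw=np.radians(9.85);c=np.array([641,191])
Rk=np.array([[np.cos(yaw),-np.sin(yaw)],[np.sin(yaw),np.cos(yaw)]])
f=lambda X:np.r_[c+Rk@X[:2],X[2]]
pts=[f(np.array(X)) for X in((-147.3,-147,92),(-147.3,-237,92),(-147.3,-192,92),(-20,-137,150),(-120,-110,240),(-120,110,240),(120,-110,240),(120,110,240))]
for n in("scene","top"):
    print(n,proj(n,np.array(pts)).round(1).tolist())
print(pts[2])
# cloud of grip
for n in("scene","top"):
    g=np.load(n+"6.npz");W=cloud(n,g["d"]);p=g["p"]
    L=(W[...,:2]-c)@Rk  # kiln frame
    m=(g["d"]>0)&(W[...,2]>80)&(W[...,2]<110)&(L[...,1]<-152)&(L[...,1]>-240)&(abs(L[...,0]+147)<40)
    q=np.c_[L[m],W[m][:,2]]
    print(n,m.sum(),q[:,0].min(),q[:,0].max(),np.median(q[:,0]),q[:,1].min(),q[:,1].max(),q[:,2].max())
    top=q[q[:,2]>98];print(top.mean(0),len(top)); 
    if len(q)>5:print(np.polyfit(q[:,1],q[:,0],1))
E
```

```text
[array([520.1975847,  29.9044671,  92.       ]), array([538.19619931, -66.95388163,  92.        ])] [529.19689201 -18.52470726  92.        ] 98.51644454386407
[array([518.67072827,  22.78855042,  95.        ]), array([531.48655998, -68.46566464,  95.        ])] [525.07864412 -22.83855711  95.        ] 92.14975478783467
scene [[250.7, 178.6], [246.9, 201.6], [248.8, 189.8], [292.7, 168.1], [261.5, 137.4], [269.0, 90.4], [344.9, 145.1], [342.9, 96.7]]
top [[246.0, 187.1], [270.8, 183.2], [258.4, 185.2], [237.3, 149.4], [232.8, 172.4], [166.3, 182.8], [222.2, 104.1], [157.4, 113.8]]
[528.7166692  -23.36824304  92.        ]
scene 177 -157.71696111487475 -134.14508456641528 -144.44262410674625 -239.8420930471617 -152.14368719122186 105.89422359810783
[-145.60674533 -196.19110085  101.04060247] 122
[ 1.00333479e-02 -1.42805321e+02]
top 74 -163.3132851868873 -139.3652101901556 -153.90888803665447 -212.23749590761415 -166.45633684493404 108.90866639494857
[-153.09599403 -191.50649659  102.67208518] 48
[-5.34952968e-02 -1.62999455e+02]
```

```bash
python3 -c "
from h import *
to([531,-28,73],9.8)"
```

```text
t10.55 tcp [507.7 -70.1 250.1] xaxis [-0.  0. -1.] jaw hdg 10.0 q [-0.29  0.3   1.52  0.    1.32 -0.46] F [ 0.4  0.4 -0.2] w91.8
 shift cm [17.71  3.03 -3.74] turn rad (about tool x) 0.003
```

```bash
python3 -m handwheel '[[[2,1.5,-1.85,0],[2,1.53,-1.89,0],[3,0,0,0],[3,0,0,0],[0,0,0,0]]]'
python3 -c "
from h import *
to([531,-28,73],9.8)
p,d=bot.capture('scene');cv2.imwrite('pics/s8.png',cv2.resize(p[100:240,190:340,::-1],None,fx=4,fy=4,interpolation=2))"
```

```text
time: 10.97
tool_pos: [528.1, -27.2, 144.9]
tcp_rot: [-1.938, 1.56, 2.949]
contact_force: [-0.2, -0.3, -1.2]
grip_width: 91.6
t10.97 tcp [528.1 -27.2 144.9] xaxis [-0.01   0.002 -1.   ] jaw hdg 10.0 q [-0.2   0.43  1.62 -0.    1.09 -0.37] F [-0.2 -0.3 -1.2] w91.6
 shift cm [7.18 0.34 0.16] turn rad (about tool x) 0.003
```

View pics/s8.png

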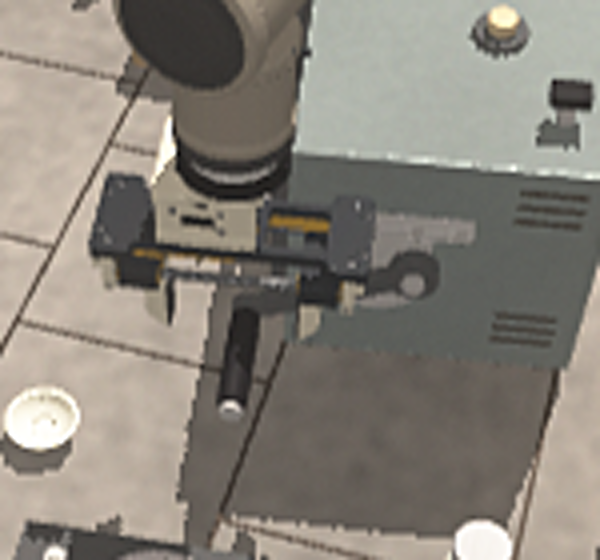

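The open fingers, at (163,300) and (310,315), straddle the grip at (240,345) evenly. I'll descend.

```bash
python3 -m handwheel '[[[1.6,0,0,0],[1.6,0,0,0],[1.6,0,0,0],[1.3,0,0,0],[0.9,0,0,0],[0,0,0,0]]]'
python3 -c "
from h import *
to([531,-28,73],9.8)"
```

```text
time: 11.52
tool_pos: [531.6, -28.4, 80.1]
tcp_rot: [-2.064, 1.57, 2.82]
contact_force: [-0.3, 0.8, -0.4]
grip_width: 91.7
t11.52 tcp [531.6 -28.4  80.1] xaxis [-0.001  0.    -1.   ] jaw hdg 9.8 q [-0.2   0.52  1.69  0.    0.93 -0.37] F [-0.3  0.8 -0.4] w91.7
 shift cm [ 0.71 -0.05 -0.05] turn rad (about tool x) 0.0
```

```bash
python3 -m handwheel '[[[0.7,0,0,0],[0,0,0,0],[0,0,0,0]]]'
python3 -m handwheel '[[[0,0,0,0],[0,0,0,0],[0,0,0,0],[0,0,0,0],[0,0,0,0],[0,0,0,0],[0,0,0,0],[0,0,0,0]]]' 0
python3 -m handwheel '[[[0,0,0,0],[0,0,0,0],[0,0,0,0],[0,0,0,0],[0,0,0,0],[0,0,0,0]]]' 0
python3 -c "
from h import *
to([531,-28,73],9.8)
p,d=bot.capture('scene');cv2.imwrite('pics/s9.png',cv2.resize(p[100:240,190:340,::-1],None,fx=4,fy=4,interpolation=2))"
```

```text
time: 11.77
tool_pos: [532.0, -28.3, 73.7]
tcp_rot: [1.327, 1.57, -0.072]
contact_force: [0.9, 0.5, 0.4]
grip_width: 91.7
time: 12.43
tool_pos: [531.6, -28.2, 73.1]
tcp_rot: [-3.021, 1.571, 1.863]
contact_force: [0.0, 0.4, -0.5]
grip_width: 42.8
time: 12.93
tool_pos: [530.8, -28.3, 73.0]
tcp_rot: [-1.747, 1.569, 3.137]
contact_force: [-4.7, -1.9, 2.2]
grip_width: 23.3
t12.93 tcp [530.8 -28.3  73. ] xaxis [-0.002  0.    -1.   ] jaw hdg 9.8 q [-0.2   0.53  1.7  -0.    0.91 -0.37] F [-4.7 -1.9  2.2] w23.3
 shift cm [-0.    0.02 -0.03] turn rad (about tool x) 0.0
```

View pics/s9.png

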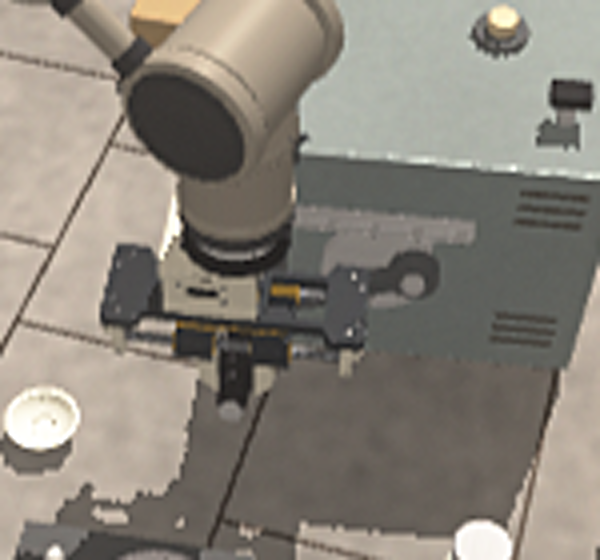

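Gripped at 23.3 mm, on the grip. Now I'll work out the arc increments.

```bash
python3 - <<'E'
import numpy as np
q=np.linspace(0,2.0,21);a=q-.429
x=-14*np.cos(a);z=14*np.sin(a)
for i in range(20): print(round(q[i+1],2),round(-(z[i+1]-z[i]),2),round(x[i+1]-x[i],2))
E
```

```text
0.1 -1.3 -0.52
0.2 -1.35 -0.39
0.3 -1.38 -0.25
0.4 -1.4 -0.11
0.5 -1.4 0.03
0.6 -1.39 0.17
0.7 -1.37 0.31
0.8 -1.33 0.44
0.9 -1.28 0.57
1.0 -1.21 0.7
1.1 -1.14 0.81
1.2 -1.05 0.92
1.3 -0.95 1.02
1.4 -0.85 1.11
1.5 -0.73 1.19
1.6 -0.61 1.26
1.7 -0.48 1.31
1.8 -0.35 1.36
1.9 -0.21 1.38
2.0 -0.07 1.4
```

```bash
python3 -m handwheel '[[[-1.3,-0.52,0,0],[-1.35,-0.39,0,0],[-1.38,-0.25,0,0],[-1.4,-0.11,0,0],[0,0,0,0]]]'
python3 -c "
from h import *
o,M,p=st();print(p,o['contact_force'],o['moment'],o['grip_width'])
c=np.array([642,191]);y=np.radians(9.85);k=np.array([np.cos(y),np.sin(y)]);print('kiln x',k@(p[:2]-c),'z',p[2]+19)"
```

```text
time: 13.4
tool_pos: [518.3, -30.5, 128.4]
tcp_rot: [-1.551, 1.57, -2.951]
contact_force: [-4.5, -2.0, -4.4]
grip_width: 23.1
[518.3380524  -30.49420101 128.39080554] [-4.45971997 -1.95161155 -4.36214898] [-0.48035936  0.63217361  0.03995524] 23.110030161036924
kiln x -159.7299175640453 z 147.3908055380473
```

```bash
python3 -m handwheel '[[[-1.4,0.03,0,0],[-1.39,0.17,0,0],[-1.37,0.31,0,0],[-1.33,0.44,0,0],[-1.28,0.57,0,0],[-1.21,0.7,0,0],[0,0,0,0]]]'
python3 -c "
from h import *
o,M,p=st();print(p,o['contact_force'],o['moment'],o['grip_width'])
c=np.array([642,191]);y=np.radians(9.85);k=np.array([np.cos(y),np.sin(y)]);print('kiln x',k@(p[:2]-c),'z',p[2]+19)"
```

```text
time: 13.98
tool_pos: [541.0, -26.5, 208.1]
tcp_rot: [-1.711, 1.57, -3.111]
contact_force: [-6.9, -3.4, 0.9]
grip_width: 22.7
[541.03812524 -26.53866044 208.13671301] [-6.8794365  -3.36675262  0.92416312] [-0.3743116   1.14574031 -0.01395602] 22.69064024227754
kiln x -136.68779497184124 z 227.13671300931108
```

```bash
python3 -m handwheel '[[[-1.14,0.81,0,0],[-1.05,0.92,0,0],[-0.95,1.02,0,0],[-0.85,1.11,0,0],[-0.73,1.19,0,0],[-0.61,1.26,0,0],[0,0,0,0]]]'
python3 -m handwheel '[[[-0.48,1.31,0,0],[-0.35,1.36,0,0],[-0.21,1.38,0,0],[-0.07,1.4,0,0],[0,0,0,0],[0,0,0,0]]]'
python3 -c "
from h import *
o,M,p=st();print(p,M[:,0],o['contact_force'],o['moment'],o['grip_width'])
c=np.array([642,191]);y=np.radians(9.85);k=np.array([np.cos(y),np.sin(y)]);print('kiln x',k@(p[:2]-c),'z',p[2]+19)
for n in('scene','top'):
    p,d=bot.capture(n);np.savez(n+'10.npz',p=p,d=d)
    cv2.imwrite('pics/%s10.png'%n,cv2.resize(p[50:330,150:400,::-1],None,fx=2.1,fy=2.1,interpolation=2))"
```

```text
time: 14.57
tool_pos: [604.4, -15.5, 260.9]
tcp_rot: [1.808, 1.57, 0.409]
contact_force: [-4.7, 0.6, 5.2]
grip_width: 23.4
time: 15.07
tool_pos: [657.3, -6.2, 271.3]
tcp_rot: [1.832, 1.569, 0.433]
contact_force: [-1.1, 1.7, 0.2]
grip_width: 23.1
[657.33559671  -6.15557724 271.27919978] [ 1.57958480e-03  7.29826990e-04 -9.99998486e-01] [-1.09173355  1.73524099  0.19708341] [0.10865566 0.05846051 0.00449773] 23.07093691586874
kiln x -18.617744893190565 z 290.2791997826752
```

View pics/scene10.png

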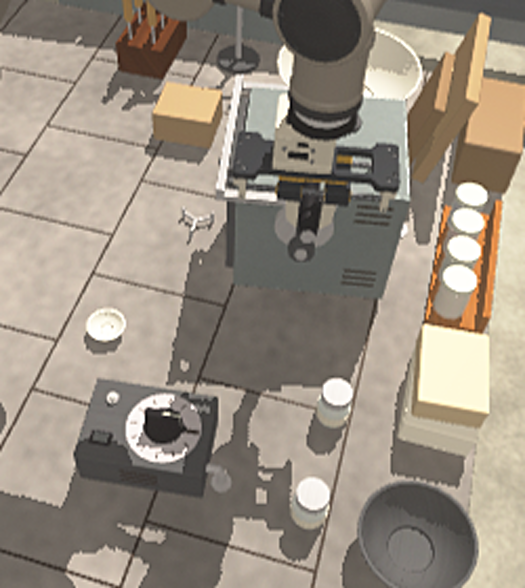

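View pics/top10.png

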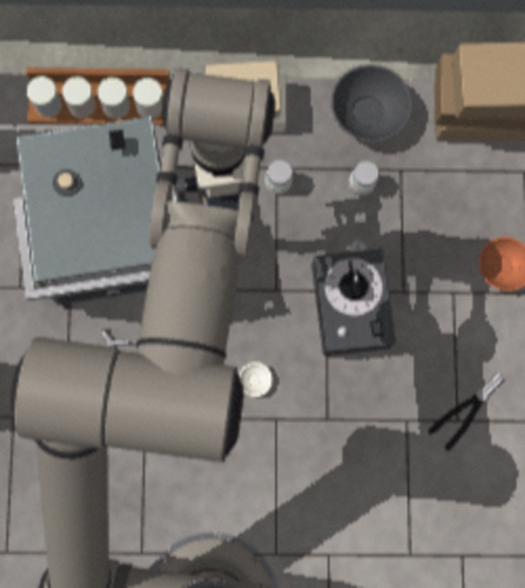

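The scene view shows the lever upright, with the grip at (308,215) in the fingers and the door frame raised at (232,130). The knob's pointer is on the off bar at (165,425), and the jars, dish and trivet look unmoved. I'll check that it settles, measure the door's rise and compare the other objects with the first pictures.

```bash
python3 -m handwheel '[[[0,0,0,0],[0,0,0,0],[0,0,0,0],[0,0,0,0]]]'; python3 - <<'E'
from h import *
o,M,p=st();print(o['time'],p,o['contact_force'].round(1),o['moment'].round(2),o['grip_width'])
S=[bot.get_obs()['contact_force']]
c=np.array([642,191]);y=np.radians(9.85);Rk=np.array([[np.cos(y),-np.sin(y)],[np.sin(y),np.cos(y)]])
print("kiln xy",(p[:2]-c)@Rk)
for f in("scene.npz","scene10.npz","top.npz","top10.npz"):
    n=f[:3]=='top' and 'top' or 'scene'
    g=np.load(f);W=cloud(n,g["d"]);L=(W[...,:2]-c)@Rk;z=W[...,2]
    m=(g["d"]>0)&(L[...,0]<-124)&(L[...,0]>-165)&(L[...,1]>-60)&(L[...,1]<105)&(z>150)&(z<330)
    print(f,"door top z",np.percentile(z[m],[50,90,98]).round(1) if m.any() else None,m.sum())
    m=(g["d"]>0)&(z>95)&(z<120)&(np.hypot(W[...,0]-533,W[...,1]+240)<30)
    print(" bar",cv2.minAreaRect(W[m][:,:2].astype(np.float32)))
p,d=bot.capture("scene");q=p[:,:,::-1]
cv2.imwrite("pics/k11.png",np.hstack([cv2.resize(q[225:295,180:265],(400,330),interpolation=2),cv2.resize(q[80:200,230:350],(330,330),interpolation=2)]))
for l in("trivet","dish","pliers","jar1","copper_bowl","brick"):
    print(l,[(r["bbox"],r["conf"]) for r in bot.find_in("scene",l)[:2]])
a=np.load("scene.npz")["p"];h=np.hstack([a[85:290,140:330],p[85:290,140:330]])[:,:,::-1];cv2.imwrite("pics/cmp.png",cv2.resize(h,None,fx=2,fy=2,interpolation=2))
E
```

```text
time: 15.5
tool_pos: [656.4, -6.4, 271.3]
tcp_rot: [-2.169, 1.569, 2.714]
contact_force: [-2.1, 2.8, -2.5]
grip_width: 22.9
15.5 [656.36178599  -6.36177707 271.29621254] [-2.1  2.8 -2.5] [0.3  0.31 0.05] 22.92851432274608
kiln xy [ -19.61247513 -196.90932625]
scene.npz door top z [198.3 203.5 227.9] 246
 bar ((535.2288208007812, -241.82806396484375), (45.3210334777832, 14.697993278503418), 83.12154388427734)
scene10.npz door top z [243.2 245.6 246.7] 221
 bar ((535.7996215820312, -241.09754943847656), (44.61380386352539, 16.559587478637695), 8.144448280334473)
top.npz door top z [197.8 206.3 236.9] 411
 bar ((529.9488525390625, -238.85012817382812), (44.020599365234375, 16.80573844909668), 85.15019989013672)
top10.npz door top z [240.7 247.7 251.5] 455
 bar ((528.7387084960938, -238.58529663085938), (43.43257522583008, 13.373408317565918), 6.607248783111572)
trivet [([192.9, 198.0, 16.8, 15.4], 0.2)]
dish [([190.2, 197.5, 19.9, 15.0], 0.51)]
pliers [([113.1, 285.0, 29.9, 57.8], 0.6)]
jar1 [([289.3, 280.8, 17.6, 22.5], 0.61), ([300.4, 234.0, 18.9, 18.4], 0.56)]
copper_bowl [([250.6, 88.3, 97.4, 103.5], 0.72), ([190.5, 345.8, 42.6, 38.2], 0.63)]
brick [([217.8, 86.9, 42.5, 37.4], 0.55)]
```

View pics/k11.png

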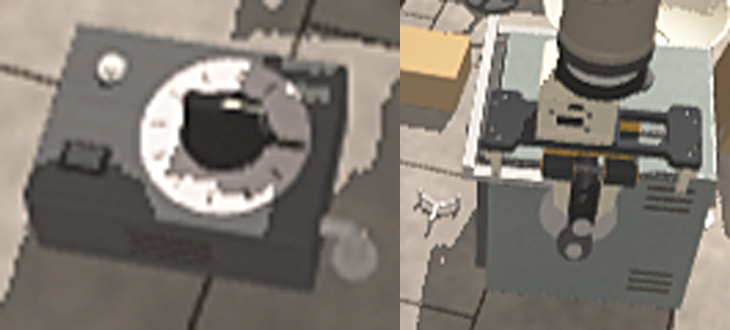

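View pics/cmp.png

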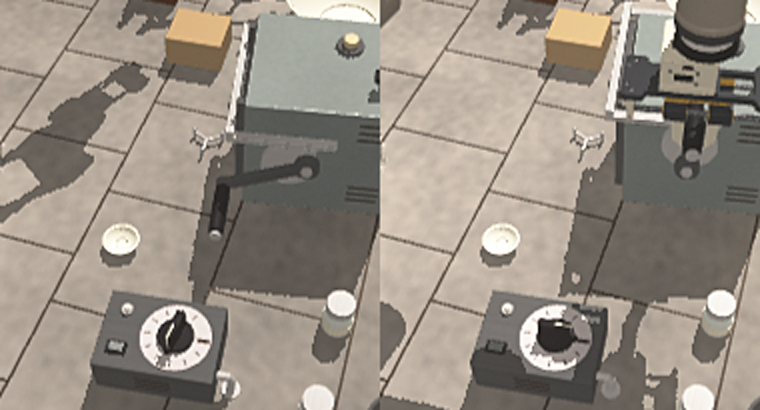

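The side-by-side shows everything else in place. The knob bar is at 6.6 to 8.1° against the box's 7°, the door has risen about 43 to 45 mm, and the grip is held steadily. I'm handing in.

```bash
python3 -c "
from plant import bot
print(bot.close_job());o=bot.get_obs();print(o['time'],o['tool_pos'],o['grip_width'])"
```

```text
the job is handed in; nothing more can be done
None
the job is handed in; nothing more can be done
```

The job is handed in: the regulator is on the off mark, and the arm is still holding the lever grip at the top with the kiln door raised. It finished at about 16 s of the 54 s allowed.

- **Knob:** I turned it about 103° anticlockwise while the door was shut. The last check put its bar at 6.6° and 8.1° in the two cameras, against 7° for the box. The pointer is on the off-bar side. An earlier reading from the top camera gave 3.6°, so that view is good to only a few degrees.
- **Door:** I swung the lever 2.0 rad up to vertical. The grip ended 290 mm above the bench and within about 1 mm of straight above the shaft, by my measured kiln position, which is good to a few millimetres. The door rose about 43–45 mm by camera depth, against 45 mm at highest lift.
- **Hold:** The fingers are closed on the grip at 23 mm, with only a few newtons on the wrist.
- **Other things on the bench:** The trivet, dish, firebrick and the jars look unmoved in a before-and-after comparison. I did not measure the pliers or copper bowl separately, but the arm never went near them. The object finder gave low confidence for the trivet and confused the kiln with the bowl, so I relied on the pictures.

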